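# Draw a dropped clamp ring out from under the lamp guard

## Task

A small metal clamp ring has fallen under the fixed wire guard of the microscope's lamp supply. Take the hooked rod by its grip, slide it in under the guard's front, draw the ring out with the hook until at least 40 mm of open bench lies between the ring and the guard's front, and leave the ring lying flat there, never touching it with the fingers. Leave the stage clip that also lies under the guard where it is, and at the end set the rod down on the bench, standing on its grip as it was, and let go.

Things in the scene. Friction and masses are not known exactly. Their poses are not given: they have to be found in the camera images.
- ring_center (a point): The dropped clamp ring: plain aluminium ring, 30 mm outer diameter, 17 mm hole, 16 mm high, about 30 g, lying flat on the bench under the guard, 50 to 90 mm behind its front. The point is its centre, 8 mm above the bench.
- guard: Fixed wire guard on the grey lamp supply. Origin: on the bench below the middle of its open front edge; +x inwards under the guard, y along the front, z up. Wire roof 75 mm up, x 0 to 160, y -180 to 180 mm; solid case from x = 160. Legs only at x = 0, y = -180 and 180 (feet 11 mm radius). Slot under the front wire: 42 mm high. Bench before it is clear for 400 mm within y +-150 mm.
- hook_grip (a point): Hooked rod, 0.2 kg, on the bench. Point: centre of its upright grey grip block, 100 long (x), 24 wide (y), 46 mm high; +x along the rod to the hook, z up. Steel rod 8 mm thick, axis 16 mm below this point, bend at x = 260; hook arm, 8 mm thick, runs from there to (245, 34): to +y and slightly back. Drawn to -x, it cradles the ring's centre at (230, 19). Beside it: a shorter rod, no hook, unused.
- hook_bend (a point): The bend at the far end of the same hooked rod: on the rod's axis, 260 mm ahead of the grip's centre and 7 mm above the grip's underside; axes as for the grip.
- clip_center (a point): The stage clip, to be left alone: an aluminium bar 46 x 16 x 10 mm with a raised block on one end (22 mm high in all), lying under the guard about 140 mm to one side of the ring. The point is at the bar's middle, 8 mm above the bench.
Mind the look-alikes: they are no part of the job. What is shaped like the part that bears ring_center but green or pink is not meant.

How it is judged:
By the outcome, as a careful person would: the job done as asked, in the order asked, and still so for the second after the job is handed in, with the robot touching nothing.
It also fails if it takes over 40 s, if anything falls off the work surface, if the arm or the gripper's body presses on something with over 40 N, if the wrist force passes 120 N, or if a joint passes its speed limit or range.

## Robot

A 6-joint arm with a two-finger parallel gripper is mounted at the origin on the work surface. World frame = base frame: x ahead of the robot, y to its left, z up, the work surface at z = 0. Lengths are in mm, angles in rad, forces in N, time in s.
With the tool pointing down it reaches from about 350 to 975 mm from the base axis. Payload 7.1 kg.
Tool frame: the origin (TCP) lies at the very end of the fingers, on their centre line; the grasp point (between the pads) lies 19 mm behind it; y points along the fingers, x is the direction in which the jaws open and shut, and the axes are right-handed (so a half turn about y gives the same grasp; the last joint's range is limited). The gripper opens to 88 mm and grips with 3 to 60 N. Pads are 20 mm wide; open, the fingers measure 115 mm over their backs; the gripper's body (75 mm by 178 mm) begins 61 mm behind the grasp point.
Start: joints at [1.228, 0.423, 1.63, -0, 1.089, -0.019], TCP at [198.825, 592.514, 222.675] pointing down, gripper open.
Joint ranges: [-3, 3], [-0.9, 2.11], [0.09, 2.58], [-1.31, 4.45], [0.11, 2.69], [-2.54, 2.54]. Speed limits (rad/s): [2.39, 2.39, 3.01, 3.14, 3.14, 3.14].

## Interface

Orientations are given as a rotation vector (axis times angle).
In Python, from workcell import ctrl gives the robot as it stands. The module is installed in compiled form; this text tells all that it offers.
- The arm moves only by the tool carry_out, never from a script. Its arguments are lists of equal length, an entry for each row: "delta_pos": the shift along the tool's x, y, z in cm, a list of three; "rotation": the turn, a rotation vector about the tool's x, y, z in rad, a list of three. In form: {"delta_pos": [[dx, dy, dz], ...], "rotation": [[wx, wy, wz], ...]}. A call has 1 to 12 rows; each row is the pose to reach, as a shift and turn from the pose commanded when the call began, along the tool's axes at that moment; what a row does not reach only later rows make up. A row lasts 1/12 s, in which the tool goes at most 41.7 mm and 7.16 degrees, less where a joint would pass 70% of its speed; a pose out of reach is approached as far as the arm can. A call with a gripper value outside its range is refused whole. "hand" is the closure in counts, from 0 (fully open) to 255 (shut), set as the call begins (left out, the last holds). The fingers move at their own pace and stop on an object; the grip force is fixed at half the most. Time passes only in rows, so rows that repeat a pose let the fingers close. It gives the time, the measured TCP pose, the force and the opening at its end, in the units of the state.
- ctrl.get_obs(): the state, without advancing time (a new reading comes with each control period).
- ctrl.get_image(name): name is "side" or "top" or "wrist"; returns the picture (384x512x3 uint8, red, green, blue); there is no depth.
- ctrl.camera_info(name): a dict with "fov_y" (degrees; the focal length in pixels is half the picture's height over the tangent of half this angle, whatever the lens; pixels are square), "cx", "cy" (the principal point, pixels), "R" (3x3) and "t" (3): a world point X has camera coordinates R X + t; the wrist camera has in their place "T_tool_cam" (4x4, takes a point from camera to tool coordinates, whose origin is the TCP and whose axes are the tool frame's). Camera axes: x right, y down, z forward; pixel columns grow to the right and rows downward; lengths in mm; the calibration is good to about 2 mm. A picture is of the moment at which its call begins: read the wrist's pose just before it. camera_info takes no time and is no camera call.
- ctrl.close_job(): hands the job in, once; it reports no verdict.
The state is a dict: "t": time; "qpos": joint angles; "qvel": joint speeds; "joint_torque": joint torques, N m; "ee_pos": TCP position; "orientation": TCP orientation; "ft_force": force on the tool from outside, world axes, zero at the start; "moment": the same for the moment, N m; "width": finger opening in mm.
Only numpy, scipy, OpenCV 4.12 (cv2) and the standard library are available. Lean on these libraries where they do the work, as an engineer would, in place of code of your own. Each camera call takes 0.05 s, during which the arm holds its last target.

## Working session

There is one attempt and no reset: what is moved stays moved. The work goes in short steps, Python scripts to look and compute and a tool call to move; the robot and the scene stay as the last step left them, time stands still between calls to the robot, and variables do not carry over. Pictures are saved under pics/ and viewed, and the job is handed in when it is done.

Besides the shell and the picture viewer there is one more tool, called after ">>>" as name(argument=value, ...) on one line, values as JSON. carry_out: Moves the arm, as the interface text tells. Its arguments: {"type":"object","properties":{"delta_pos":{"type":"array","items":{"type":"array","items":{"type":"number"}}},"rotation":{"type":"array","items":{"type":"array","items":{"type":"number"}}},"hand":{"type":"number"}},"required":["delta_pos","rotation"]}

```bash
mkdir -p pics; python3 - <<'E'
from workcell import ctrl
import cv2
o=ctrl.get_obs();print({k:o[k] for k in('t','ee_pos','orientation','width')})
for n in('side','top','wrist'):
    im=ctrl.get_image(n);cv2.imwrite(f'pics/{n}0.png',im[:,:,::-1])
    print(n,ctrl.camera_info(n))
E
```

```text
{'t': 0.0, 'ee_pos': array([198.65000995, 592.01262235, 221.88417408]), 'orientation': array([-1.34605369, -0.96651653,  0.96862112]), 'width': 88.32101177963341}
side {'fov_y': 52.07304660278841, 'cx': 259.989265313179, 'cy': 193.70847309638404, 'R': array([[-0.9949554 , -0.09882248,  0.01725879],
       [-0.07143503,  0.57713974, -0.81351506],
       [ 0.07043284, -0.81064409, -0.58128769]]), 't': array([516.1120185 ,  92.05295534, 958.08559344])}
top {'fov_y': 55.218676077134916, 'cx': 253.4365240196754, 'cy': 190.43863399394206, 'R': array([[ 0.00613666, -0.99989614,  0.01304058],
       [-0.98608112, -0.00821764, -0.16606172],
       [ 0.16615163, -0.01184   , -0.98602913]]), 't': array([ -13.70018927,  532.88440598, 1044.41695595])}
wrist {'fov_y': 71.23755802966046, 'cx': 255.9573484752431, 'cy': 189.51637182808284, 'T_tool_cam': array([[ 9.99999966e-01, -1.79275969e-04, -1.87337941e-04,
         3.14768042e-01],
       [ 1.30660009e-04, -2.75661506e-01,  9.61254762e-01,
        -1.63179495e+02],
       [-2.23971738e-04, -9.61254754e-01, -2.75661473e-01,
         7.52355487e+01],
       [ 0.00000000e+00,  0.00000000e+00,  0.00000000e+00,
         1.00000000e+00]])}
```

View pics/side0.png

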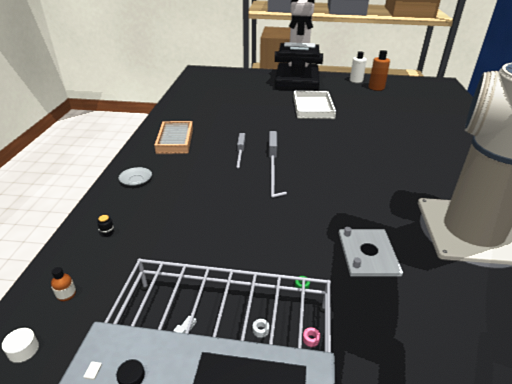

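View pics/top0.png

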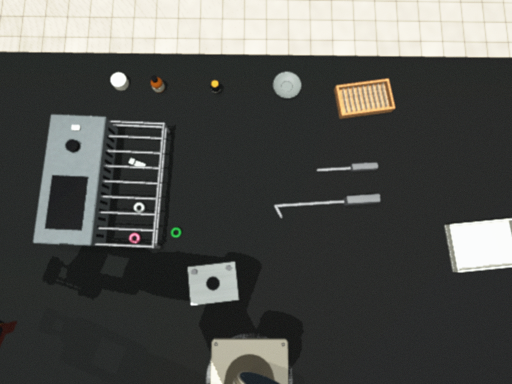

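View pics/wrist0.png

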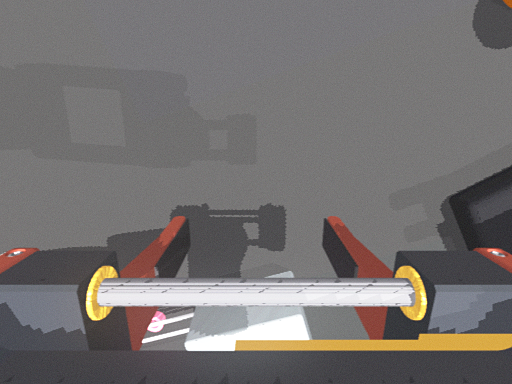

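```bash
python3 - <<'E'
import cv2
t=cv2.imread('pics/top0.png');s=cv2.imread('pics/side0.png')
cv2.imwrite('pics/t_rod.png',cv2.resize(t[150:230,260:390],None,fx=6,fy=6,interpolation=cv2.INTER_CUBIC))
cv2.imwrite('pics/t_guard.png',cv2.resize(t[110:255,90:190],None,fx=4,fy=4,interpolation=cv2.INTER_CUBIC))
cv2.imwrite('pics/s_rod.png',cv2.resize(s[120:210,225:305],None,fx=6,fy=6,interpolation=cv2.INTER_CUBIC))
cv2.imwrite('pics/s_guard.png',cv2.resize(s[250:370,90:345],None,fx=3,fy=3,interpolation=cv2.INTER_CUBIC))
E
```

```text
(no output)
```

View pics/t_rod.png

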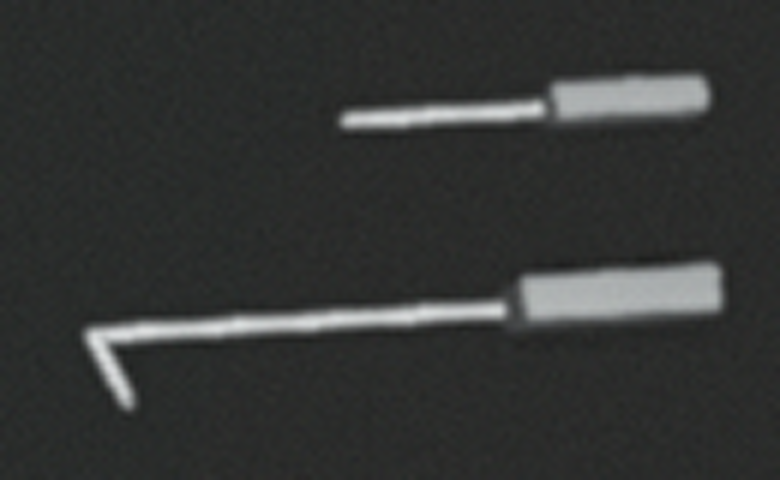

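View pics/t_guard.png

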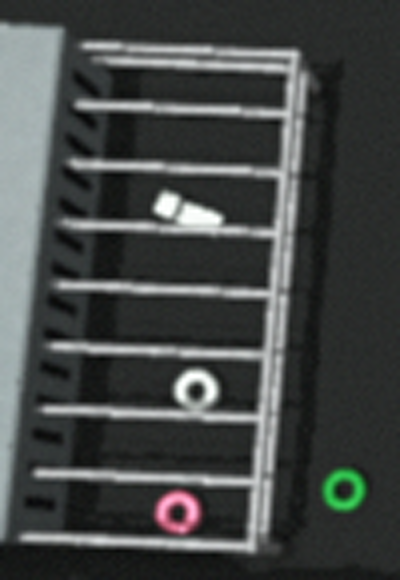

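View pics/s_rod.png

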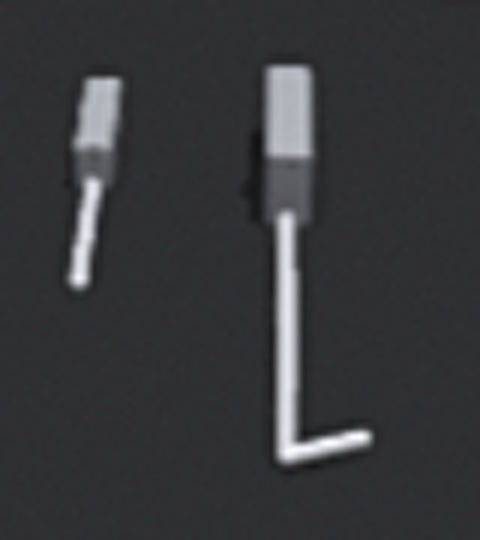

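View pics/s_guard.png

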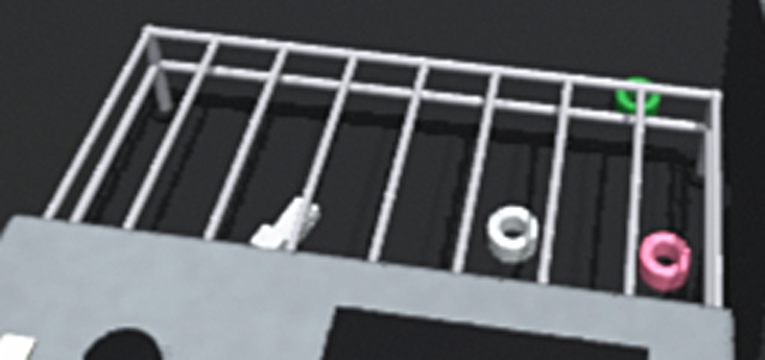

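```bash
cat > h.py <<'E'
import numpy as np
from workcell import ctrl
def cam(n):
    c=ctrl.camera_info(n);f=192/np.tan(np.radians(c['fov_y']/2));return c,f
def ray(n,uv,z):
    c,f=cam(n);R=c['R'];C=-R.T@c['t']
    d=R.T@np.array([(uv[0]-c['cx'])/f,(uv[1]-c['cy'])/f,1]);return C+d*(z-C[2])/d[2]
def proj(n,X):
    c,f=cam(n);p=c['R']@np.array(X,float)+c['t'];return np.array([c['cx']+f*p[0]/p[2],c['cy']+f*p[1]/p[2]])
def cr(U,V,f,ox,oy): return ((U+.5)/f-.5+ox,(V+.5)/f-.5+oy)
E
python3 - <<'E'
from h import *
import cv2
np.set_printoptions(precision=1,suppress=True)
T=lambda U,V:cr(U,V,6,260,150); S=lambda U,V:cr(U,V,6,225,120)
TG=lambda U,V:cr(U,V,4,90,110); SG=lambda U,V:cr(U,V,3,90,250)
g=[ray('top',T(*p),46) for p in [(521,277),(720,264),(722,312),(525,318)]]
print('grip top',*g,'c',np.mean(g,0))
g=[ray('side',S(*p),46) for p in [(267,67),(311,67),(312,156),(267,156)]]
print('grip side',*g,'c',np.mean(g,0))
print('bend',ray('top',T(95,335),7),ray('side',S(288,454),7))
print('hooktip',ray('top',T(129,405),7),ray('side',S(366,437),7))
for p in[(250,545),(298,54)]:print('guard top',ray('top',TG(*p),75))
for p in[(718,95),(148,30)]:print('guard side',ray('side',SG(*p),75))
for p in[(718,127),(158,65)]:print('guard side z46',ray('side',SG(*p),46))
print('ring',ray('top',TG(197,390),16),ray('side',SG(514,229),16))
print('clip',ray('top',TG(190,209),10),ray('side',SG(292,223),10))
print('green',ray('top',TG(344,490),8),ray('side',SG(638,97),8))
print('pink',ray('top',TG(178,511),16))
E
```

```text
grip top [ 519.1 -285.7   46. ] [ 526.4 -384.8   46. ] [ 502.4 -384.6   46. ] [ 498.6 -286.9   46. ] c [ 511.6 -335.5   46. ]
grip side [ 528.  -384.7   46. ] [ 504.2 -387.9   46. ] [ 497.2 -287.6   46. ] [ 519.9 -284.6   46. ] c [ 512.3 -336.2   46. ]
bend [493.5 -77.7   7. ] [493.  -81.4   7. ]
hooktip [458.  -94.8   7. ] [458.9 -98.9   7. ]
guard top [368.  273.4  75. ]
guard top [728.  256.6  75. ]
guard side [365.9 270.1  75. ]
guard side [729.  256.8  75. ]
guard side z46 [362.5 270.   46. ]
guard side z46 [726.1 259.5  46. ]
ring [484.  334.4  16. ] [483.7 336.9  16. ]
clip [625.3 349.7  10. ] [618.7 343.3  10. ]
green [410.3 222.5   8. ] [410.  216.6   8. ]
pink [393.5 343.2  16. ]
```

```bash
cat >> h.py <<'E'
from scipy.spatial.transform import Rotation as Ro
def goalR(xdir_deg):  # tool x axis heading in world, y down
    a=np.radians(xdir_deg);x=np.array([np.cos(a),np.sin(a),0]);y=np.array([0,0,-1.]);return Ro.from_matrix(np.array([x,y,np.cross(x,y)]).T)
def delta(R0,p0,p1,R1):
    return np.round(R0.inv().apply(np.array(p1)-p0)/10,2),np.round((R0.inv()*R1).as_rotvec(),4)
def now():
    o=ctrl.get_obs();return o,Ro.from_rotvec(o['orientation']),np.array(o['ee_pos'])
E
python3 - <<'E'
from h import *
np.set_printoptions(precision=3,suppress=True)
o,R,p=now();print(R.as_matrix(),o['qpos'])
for a in(4.1,184.1):
    print(a,delta(R,p,[520,100,200],goalR(a)),delta(R,p,[512,-336,150],goalR(a)))
E
```

```text
[[ 0.318 -0.    -0.948]
 [ 0.948 -0.001  0.318]
 [-0.001 -1.     0.   ]] [ 1.228  0.424  1.63  -0.     1.089 -0.019]
4.1 (array([-36.43,   2.25, -46.12]), array([ 0.001,  1.175, -0.001])) (array([-78.02,   7.3 , -59.23]), array([ 0.001,  1.175, -0.001]))
184.1 (array([-36.43,   2.25, -46.12]), array([-0.001, -1.966, -0.001])) (array([-78.02,   7.3 , -59.23]), array([-0.001, -1.966, -0.001]))
```

>>> carry_out(delta_pos=[[-36.4,2.2,-46.1],[-36.4,2.2,-46.1],[-36.4,2.2,-46.1],[-36.4,2.2,-46.1],[-36.4,2.2,-46.1],[-36.4,2.2,-46.1],[-36.4,2.2,-46.1],[-36.4,2.2,-46.1],[-36.4,2.2,-46.1],[-36.4,2.2,-46.1],[-78,7.2,-59.2],[-78,7.2,-59.2]], rotation=[[0,1.175,0],[0,1.175,0],[0,1.175,0],[0,1.175,0],[0,1.175,0],[0,1.175,0],[0,1.175,0],[0,1.175,0],[0,1.175,0],[0,1.175,0],[0,1.175,0],[0,1.175,0]], hand=0)

```text
t: 1.15
ee_pos: [439.5, 160.1, 199.1]
orientation: [-1.57, -0.057, 0.056]
ft_force: [0.5, -0.6, -0.4]
width: 88.2
```

```bash
python3 - <<'E'
from h import *
np.set_printoptions(precision=3,suppress=True)
o,R,p=now();print(o['t'],p,R.as_matrix(),o['qpos'])
print(delta(R,p,[512,-336,150],goalR(4.1)))
E
```

```text
1.15 [439.512 160.092 199.072] [[ 0.997  0.001 -0.072]
 [ 0.072  0.     0.997]
 [ 0.001 -1.     0.   ]] [ 0.324  0.225  1.988 -0.     0.927  0.252]
(array([  3.67,   4.9 , -50.  ]), array([-0.   ,  0.   ,  0.001]))
```

>>> carry_out(delta_pos=[[3.7,4.9,-50],[3.7,4.9,-50],[3.7,4.9,-50],[3.7,4.9,-50],[3.7,4.9,-50],[3.7,4.9,-50],[3.7,4.9,-50],[3.7,4.9,-50],[3.7,4.9,-50],[3.7,4.9,-50],[3.7,4.9,-50],[3.7,4.9,-50]], rotation=[[0,0,0],[0,0,0],[0,0,0],[0,0,0],[0,0,0],[0,0,0],[0,0,0],[0,0,0],[0,0,0],[0,0,0],[0,0,0],[0,0,0]])

```text
t: 2.15
ee_pos: [510.6, -332.6, 150.0]
orientation: [-1.57, -0.056, 0.057]
ft_force: [1.1, 0.4, 0.4]
width: 88.0
```

>>> carry_out(delta_pos=[[0,0,0],[0,0,0],[0,0,0],[0,0,0]], rotation=[[0,0,0],[0,0,0],[0,0,0],[0,0,0]])

```text
t: 2.48
ee_pos: [510.6, -329.2, 150.3]
orientation: [-1.569, -0.057, 0.058]
ft_force: [0.3, 0.2, -0.9]
width: 87.8
```

```bash
python3 - <<'E'
from h import *
import cv2
np.set_printoptions(precision=3,suppress=True)
o,R,p=now();print(o['t'],p,R.as_matrix(),o['qpos'])
for n in('wrist','top'):
    cv2.imwrite(f'pics/{n}1.png',ctrl.get_image(n)[:,:,::-1])
print(delta(R,p,[512,-336,11],goalR(4.1)))
E
```

```text
2.4833 [ 510.579 -329.202  150.291] [[ 0.997 -0.001 -0.073]
 [ 0.073  0.001  0.997]
 [-0.001 -1.     0.001]] [-0.592  0.487  1.719  0.     0.937 -0.665]
(array([ 0.1 , 13.93, -0.7 ]), array([-0.001,  0.001, -0.001]))
```

View pics/wrist1.png

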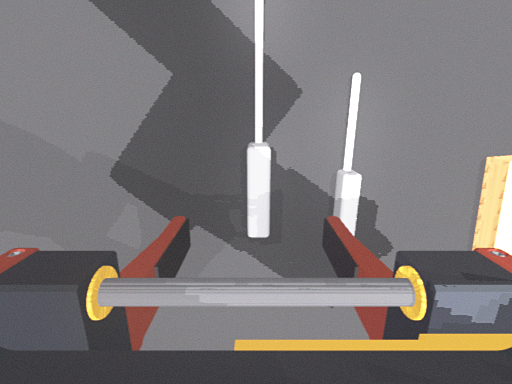

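```bash
cat >> h.py <<'E'
def wray(uv,z,R,p):
    c,f=cam('wrist');T=c['T_tool_cam'];d=T[:3,:3]@np.array([(uv[0]-c['cx'])/f,(uv[1]-c['cy'])/f,1])
    C=p+R.apply(T[:3,3]);d=R.apply(d);return C+d*(z-C[2])/d[2]
E
python3 - <<'E'
from h import *
np.set_printoptions(precision=1,suppress=True)
o,R,p=now()
for uv in[(247,151),(270,151),(248,237),(270,237)]:print(wray(uv,46,R,p))
print('rod',wray((259,5),11,R,p), wray((258.5,140),11,R,p))
print('short',wray((337,173),40,R,p))
E
```

```text
[ 499.5 -290.9   46. ]
[ 522.4 -289.2   46. ]
[ 506.6 -384.7   46. ]
[ 530.6 -382.9   46. ]
rod [ 501.2 -152.    11. ] [ 510.7 -282.6   11. ]
short [ 594.6 -307.7   40. ]
```

>>> carry_out(delta_pos=[[0.2,4,-0.7],[0.2,8,-0.7],[0.2,11,-0.7],[0.2,12.5,-0.7],[0.2,13.2,-0.7],[0.2,13.8,-0.7],[0.2,13.8,-0.7],[0.2,13.8,-0.7],[0.2,13.8,-0.7]], rotation=[[0,0,0],[0,0,0],[0,0,0],[0,0,0],[0,0,0],[0,0,0],[0,0,0],[0,0,0],[0,0,0]])

```text
t: 3.33
ee_pos: [514.4, -337.8, 13.9]
orientation: [-1.571, -0.058, 0.055]
ft_force: [0.3, -0.0, -0.1]
width: 88.0
```

>>> carry_out(delta_pos=[[0,0,0],[0,0,0],[0,0,0],[0,0,0],[0,0,0],[0,0,0],[0,0,0],[0,0,0],[0,0,0],[0,0,0],[0,0,0],[0,0,0]], rotation=[[0,0,0],[0,0,0],[0,0,0],[0,0,0],[0,0,0],[0,0,0],[0,0,0],[0,0,0],[0,0,0],[0,0,0],[0,0,0],[0,0,0]], hand=255)

```text
t: 4.33
ee_pos: [513.4, -337.3, 12.4]
orientation: [-1.57, -0.057, 0.057]
ft_force: [0.7, 0.0, -0.2]
width: 24.1
```

```bash
python3 - <<'E'
from h import *
np.set_printoptions(precision=3,suppress=True)
o,R,p=now();print(o['t'],p,o['width'],o['ft_force'],R.as_matrix())
E
```

```text
4.3333 [ 513.425 -337.303   12.387] 24.070284024831466 [ 0.705  0.028 -0.187] [[ 0.997 -0.    -0.072]
 [ 0.072  0.     0.997]
 [-0.    -1.     0.   ]]
```

```bash
cat >> h.py <<'E'
C=np.array([484,335.6]);th=np.radians(87.6);e=np.array([np.cos(th),np.sin(th)]);l=np.array([-e[1],e[0]])
def G(xh,yh,z,C=C): return np.r_[C-xh*e-yh*l-1*e,z]   # TCP target
E
python3 - <<'E'
from h import *
o,R,p=now();print(G(359,62,24),delta(R,p,G(359,62,24),goalR(-2.4)))
E
```

```text
[530.87038012 -26.68050937  24.        ] (array([ 3.97, -1.16, 30.86]), array([-0.000e+00,  1.139e-01, -1.000e-04]))
```

>>> carry_out(delta_pos=[[0,-0.4,0],[0,-1.2,0],[0.3,-1.2,2],[0.7,-1.2,5],[1.2,-1.2,9],[1.7,-1.2,13],[2.2,-1.2,17],[2.7,-1.2,21],[3.2,-1.2,25],[3.6,-1.2,28],[3.8,-1.2,30],[4,-1.2,30.9]], rotation=[[0,0,0],[0,0,0],[0,0.01,0],[0,0.02,0],[0,0.035,0],[0,0.05,0],[0,0.065,0],[0,0.08,0],[0,0.095,0],[0,0.105,0],[0,0.11,0],[0,0.114,0]])

```text
t: 5.33
ee_pos: [531.1, -23.6, 25.1]
orientation: [-1.57, 0.031, -0.031]
ft_force: [0.9, 0.6, -2.6]
width: 23.7
```

>>> carry_out(delta_pos=[[0,0,0],[0,0,0],[0,0,0],[0,0,0]], rotation=[[0,0,0],[0,0,0],[0,0,0],[0,0,0]])

```text
t: 5.67
ee_pos: [531.2, -27.6, 24.5]
orientation: [-1.571, 0.034, -0.034]
ft_force: [0.9, 0.1, -0.9]
width: 23.6
```

```bash
python3 - <<'E'
from h import *
import cv2
np.set_printoptions(precision=3,suppress=True)
o,R,p=now();print(o['t'],p,o['width'],o['ft_force'],R.as_matrix())
ims=[cv2.cvtColor(ctrl.get_image(n),cv2.COLOR_RGB2BGR) for n in('top','side')]
cv2.imwrite('pics/top2.png',cv2.resize(ims[0][100:290,100:300],None,fx=3,fy=3,interpolation=cv2.INTER_CUBIC))
cv2.imwrite('pics/side2.png',cv2.resize(ims[1][160:360,160:360],None,fx=3,fy=3,interpolation=cv2.INTER_CUBIC))
E
```

```text
5.6667 [531.173 -27.585  24.528] 23.57966162172642 [ 0.855  0.056 -0.859] [[ 0.999  0.     0.044]
 [-0.044 -0.     0.999]
 [ 0.    -1.    -0.   ]]
```

View pics/top2.png

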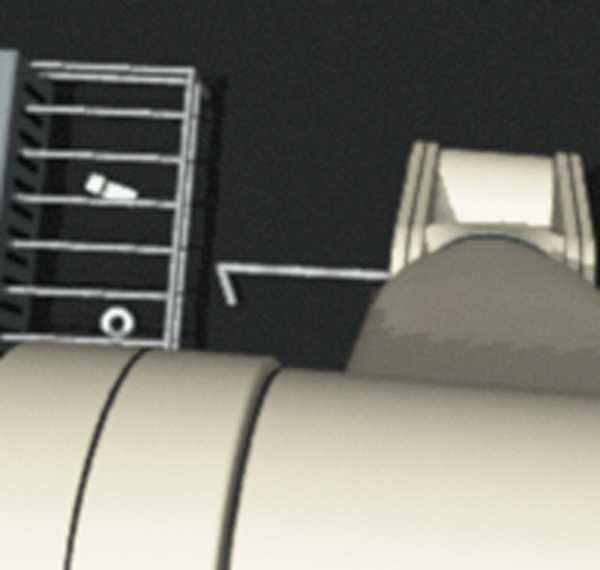

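View pics/side2.png

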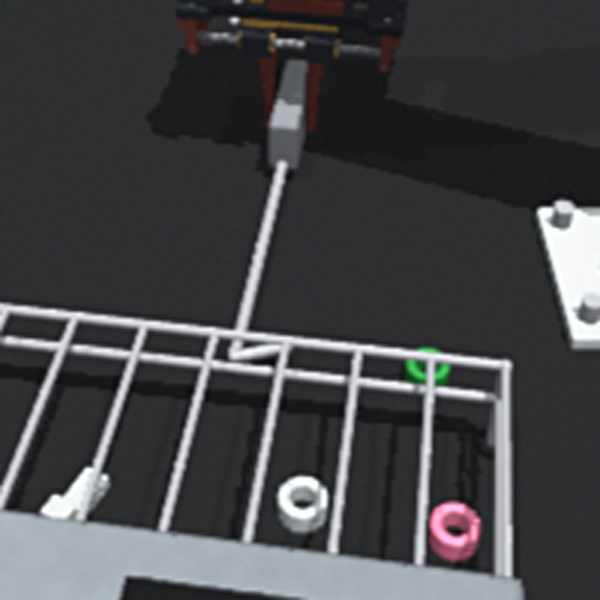

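```bash
python3 - <<'E'
from h import *
np.set_printoptions(precision=1,suppress=True)
T=lambda U,V:cr(U,V,3,100,100);S=lambda U,V:cr(U,V,3,160,160)
for z in(10,19,28):print(z,ray('top',T(224,269),z),ray('side',S(237,351),z))
print('ring',ray('top',T(117,322),16),ray('side',S(303,499),16))
print('tip',ray('top',T(233,302),19))
o,R,p=now()
for a in[(359,62,15.2),(212,62,15.2)]:print(delta(R,p,G(*a),goalR(-2.4)))
E
```

```text
10 [540.2 231.4  10. ] [541.5 218.9  10. ]
19 [538.7 229.6  19. ] [540.2 227.1  19. ]
28 [537.2 227.7  28. ] [538.9 235.3  28. ]
ring [484.4 335.   16. ] [484.3 336.9  16. ]
tip [505.1 219.2  19. ]
(array([-0. ,  0.9,  0.1]), array([ 0., -0., -0.]))
(array([-0.1,  0.9, 14.8]), array([ 0., -0., -0.]))
```

>>> carry_out(delta_pos=[[0.2,0.5,0],[0.4,0.9,0.5],[0.4,0.9,1.5],[0.4,0.9,3],[0.4,0.9,5],[0.4,0.9,7],[0.4,0.9,9],[0.4,0.9,11],[0.4,0.9,13],[0.4,0.9,14.3],[0.4,0.9,14.9],[0.4,0.9,15]], rotation=[[0,0,0],[0,0,0],[0,0,0],[0,0,0],[0,0,0],[0,0,0],[0,0,0],[0,0,0],[0,0,0],[0,0,0],[0,0,0],[0,0,0]])

```text
t: 6.77
ee_pos: [541.3, 124.7, 15.3]
orientation: [-1.571, 0.032, -0.031]
ft_force: [-0.2, -0.5, -1.7]
width: 23.9
```

>>> carry_out(delta_pos=[[0,0,0],[0,0,0],[0,0,0]], rotation=[[0,0,0],[0,0,0],[0,0,0]])

```text
t: 7.02
ee_pos: [541.3, 122.6, 15.4]
orientation: [-1.571, 0.034, -0.034]
ft_force: [0.5, -0.3, -1.7]
width: 23.9
```

```bash
python3 - <<'E'
from h import *
import cv2
np.set_printoptions(precision=3,suppress=True)
o,R,p=now();print(o['t'],p,o['width'],o['ft_force'])
ims=[cv2.cvtColor(ctrl.get_image(n),cv2.COLOR_RGB2BGR) for n in('top','side')]
cv2.imwrite('pics/top3.png',cv2.resize(ims[0][100:290,100:300],None,fx=3,fy=3,interpolation=cv2.INTER_CUBIC))
cv2.imwrite('pics/side3.png',cv2.resize(ims[1][160:360,160:360],None,fx=3,fy=3,interpolation=cv2.INTER_CUBIC))
E
```

```text
7.0167 [541.294 122.622  15.391] 23.888247151160826 [ 0.526 -0.34  -1.654]
```

View pics/top3.png

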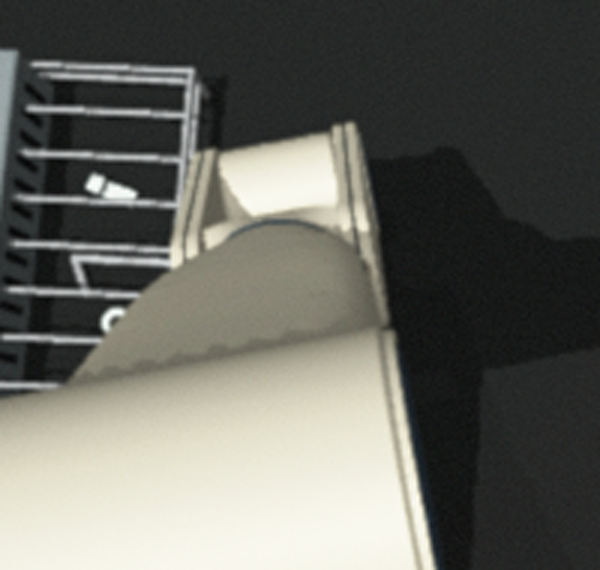

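View pics/side3.png

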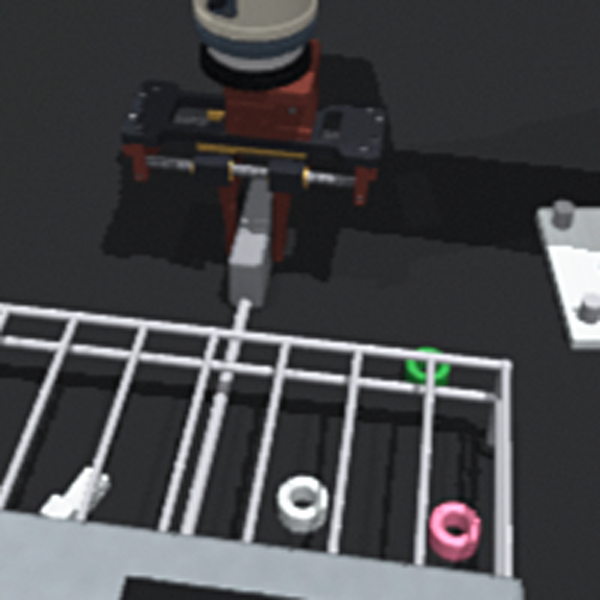

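```bash
python3 - <<'E'
from h import *
np.set_printoptions(precision=1,suppress=True)
T=lambda U,V:cr(U,V,3,100,100)
b=ray('top',T(76,260),10);t=ray('top',T(84,289),10);print(b,t)
for q in(b[:2],t[:2],C): print((q-C)@e,(q-C)@l)
E
```

```text
[548.3 382.1  10. ] [518.5 372.1  10. ]
49.11274900405408 -62.250223496912646
37.892362569665295 -32.9142899132361
0.0 0.0
```

>>> carry_out(delta_pos=[[-0.5,0,0],[-1.2,0,0],[-2,0,0],[-2.8,0,0],[-3.5,0,0],[-4,0,0],[-4.2,0,0],[-4.2,0,0],[-4.2,0,-0.4],[-4.2,0,-0.8],[-4.2,0,-1.2],[-4.2,0,-1.6]], rotation=[[0,0,0],[0,0,0],[0,0,0],[0,0,0],[0,0,0],[0,0,0],[0,0,0],[0,0,0],[0,0,0],[0,0,0],[0,0,0],[0,0,0]])

```text
t: 8.12
ee_pos: [499.0, 108.7, 15.4]
orientation: [-1.571, 0.033, -0.033]
ft_force: [0.1, -0.5, -2.2]
width: 23.8
```

```bash
python3 - <<'E'
from h import *
import cv2
np.set_printoptions(precision=3,suppress=True)
o,R,p=now();print(o['t'],p,o['width'],o['ft_force'])
ims=[cv2.cvtColor(ctrl.get_image(n),cv2.COLOR_RGB2BGR) for n in('side',)]
cv2.imwrite('pics/side4.png',cv2.resize(ims[0][160:360,160:360],None,fx=3,fy=3,interpolation=cv2.INTER_CUBIC))
E
```

```text
8.1167 [499.03  108.677  15.434] 23.780496923886414 [ 0.123 -0.528 -2.249]
```

View pics/side4.png

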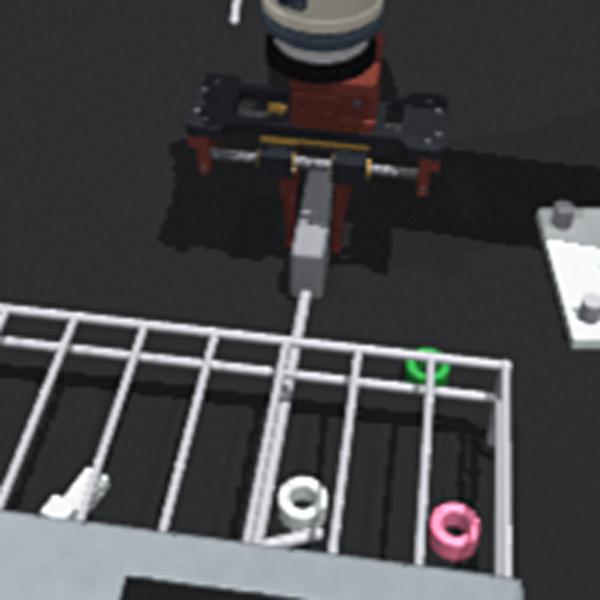

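>>> carry_out(delta_pos=[[0,0,-0.5],[0,0,-1.1],[0,0,-1.8],[0,0,-2.5],[0,0,-3.2],[0,0,-3.9],[0,0,-4.6],[0,0,-5.3],[0,0,-6],[0,0,-6.7],[0,0,-7.4],[0,0,-8]], rotation=[[0,0,0],[0,0,0],[0,0,0],[0,0,0],[0,0,0],[0,0,0],[0,0,0],[0,0,0],[0,0,0],[0,0,0],[0,0,0],[0,0,0]])

```text
t: 9.17
ee_pos: [495.4, 28.5, 15.5]
orientation: [-1.571, 0.033, -0.033]
ft_force: [0.1, -0.0, -1.8]
width: 23.6
```

```bash
python3 - <<'E'
from h import *
import cv2
np.set_printoptions(precision=3,suppress=True)
o,R,p=now();print(o['t'],p,o['width'],o['ft_force'])
ims=[cv2.cvtColor(ctrl.get_image(n),cv2.COLOR_RGB2BGR) for n in('side',)]
cv2.imwrite('pics/side5.png',cv2.resize(ims[0][160:360,160:360],None,fx=3,fy=3,interpolation=cv2.INTER_CUBIC))
E
```

```text
9.1667 [495.382  28.543  15.472] 23.604030815713003 [ 0.137 -0.008 -1.808]
```

View pics/side5.png

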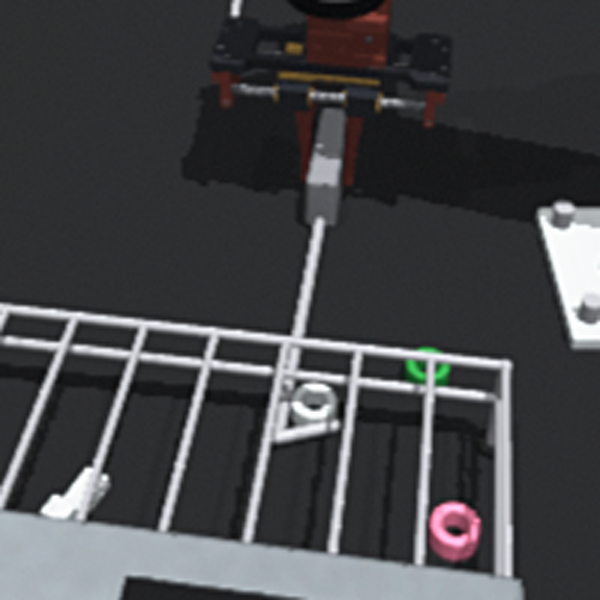

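>>> carry_out(delta_pos=[[0,0,-0.7],[0,0,-1.5],[0,0,-2.4],[0,0,-3.3],[0,0,-4.2],[0,0,-5.1],[0,0,-6],[0,0,-6.9],[0,0,-7.8],[0,0,-8.6],[0,0,-9.2],[0,0,-9.5]], rotation=[[0,0,0],[0,0,0],[0,0,0],[0,0,0],[0,0,0],[0,0,0],[0,0,0],[0,0,0],[0,0,0],[0,0,0],[0,0,0],[0,0,0]])

```text
t: 10.22
ee_pos: [491.4, -66.5, 15.5]
orientation: [-1.571, 0.033, -0.034]
ft_force: [-0.4, 0.7, -2.4]
width: 23.9
```

>>> carry_out(delta_pos=[[0,0,0],[0,0,0.3],[0,0,0.5],[0,0,0.5]], rotation=[[0,0,0],[0,0,0],[0,0,0],[0,0,0]])

```text
t: 10.55
ee_pos: [491.6, -59.9, 15.4]
orientation: [-1.57, 0.032, -0.032]
ft_force: [-0.1, 1.0, -2.2]
width: 23.7
```

```bash
python3 - <<'E'
from h import *
import cv2
np.set_printoptions(precision=3,suppress=True)
o,R,p=now();print(o['t'],p,o['width'],o['ft_force'])
ims=[cv2.cvtColor(ctrl.get_image(n),cv2.COLOR_RGB2BGR) for n in('side',)]
cv2.imwrite('pics/side6.png',cv2.resize(ims[0][160:360,160:360],None,fx=3,fy=3,interpolation=cv2.INTER_CUBIC))
E
```

```text
10.55 [491.644 -59.883  15.442] 23.688081245930995 [-0.091  0.99  -2.195]
```

View pics/side6.png

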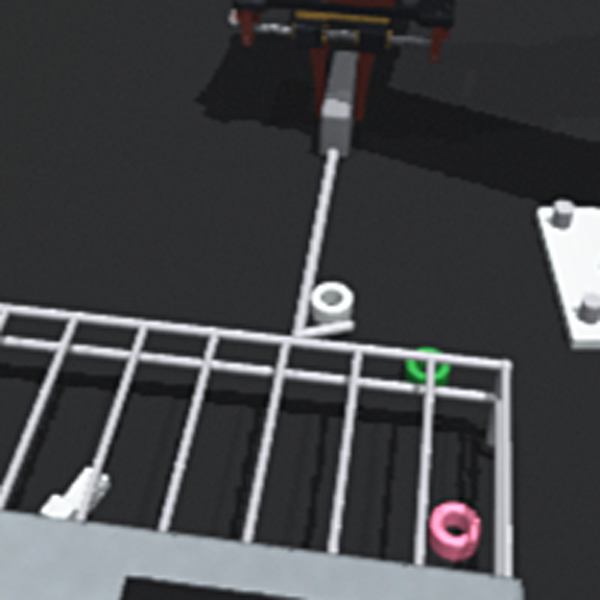

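```bash
python3 - <<'E'
from h import *
np.set_printoptions(precision=1,suppress=True)
O=np.array([547.7,264.2])
q=ray('side',cr(332,298,3,160,160),16);print(q,(q[:2]-O)@e,(q[:2]-O)@l)
b=ray('side',cr(299,334,3,160,160),10);print(b,(b[:2]-O)@e)
E
```

```text
[480.  166.5  16. ] -100.48237586190845 63.49819521082594
[500.6 198.3  10. ] -67.82899887892681
```

>>> carry_out(delta_pos=[[0.3,0,0],[0.5,0,0],[0.5,0.1,0],[0.5,0.2,0],[0.5,0.25,0],[0.5,0.28,0],[0.5,0.3,0],[0.5,0.3,0],[0.5,0.3,0]], rotation=[[0,0,0],[0,0,0],[0,0,0],[0,0,0],[0,0,0],[0,0,0],[0,0,0],[0,0,0],[0,0,0]])

```text
t: 11.35
ee_pos: [496.6, -60.9, 12.4]
orientation: [-1.571, 0.033, -0.033]
ft_force: [-0.9, 0.5, -2.2]
width: 24.3
```

>>> carry_out(delta_pos=[[0,0.05,0],[0,0.08,0],[0,0.08,0],[0,0.08,0]], rotation=[[0,0,0],[0,0,0],[0,0,0],[0,0,0]])

```text
t: 11.68
ee_pos: [496.7, -60.9, 12.4]
orientation: [-1.571, 0.033, -0.033]
ft_force: [-2.9, 0.3, 9.0]
width: 23.5
```

>>> carry_out(delta_pos=[[0,-0.05,0],[0,-0.05,0]], rotation=[[0,0,0],[0,0,0]])

```text
t: 11.85
ee_pos: [496.8, -60.9, 12.4]
orientation: [-1.571, 0.033, -0.033]
ft_force: [-1.0, 0.3, 4.7]
width: 24.3
```

>>> carry_out(delta_pos=[[0,0,0],[0,0,0],[0,0,0],[0,0,0],[0,0,0],[0,0,0],[0,0,0],[0,0,0],[0,0,0]], rotation=[[0,0,0],[0,0,0],[0,0,0],[0,0,0],[0,0,0],[0,0,0],[0,0,0],[0,0,0],[0,0,0]], hand=0)

```text
t: 12.6
ee_pos: [496.6, -60.8, 12.2]
orientation: [-1.571, 0.033, -0.033]
ft_force: [-0.1, -0.6, -0.1]
width: 80.5
```

>>> carry_out(delta_pos=[[0,-0.5,0],[0,-2,0],[0,-4,0],[0,-7,0],[0,-10,0],[0,-13,0],[0,-15,0],[0,-15,0],[0,-15,-4],[0,-15,-8],[0,-15,-12],[0,-15,-15]], rotation=[[0,0,0],[0,0,0],[0,0,0],[0,0,0],[0,0,0],[0,0,0],[0,0,0],[0,0,0],[0,0,0],[0,0,0],[0,0,0],[0,0,0]])

```text
t: 13.6
ee_pos: [489.7, -212.8, 161.7]
orientation: [-1.571, 0.033, -0.033]
ft_force: [0.4, 0.4, -0.4]
width: 87.9
```

```bash
python3 - <<'E'
from h import *
import cv2
np.set_printoptions(precision=3,suppress=True)
o,R,p=now();print(o['t'],p,o['width'],o['ft_force'])
for n in('side','top','wrist'): cv2.imwrite(f'pics/{n}7.png',cv2.cvtColor(ctrl.get_image(n),cv2.COLOR_RGB2BGR))
s=cv2.imread('pics/side7.png');cv2.imwrite('pics/side7c.png',cv2.resize(s[160:360,160:360],None,fx=3,fy=3,interpolation=cv2.INTER_CUBIC))
E
```

```text
13.6 [ 489.706 -212.839  161.652] 87.88246598396778 [ 0.41   0.421 -0.372]
```

View pics/side7c.png

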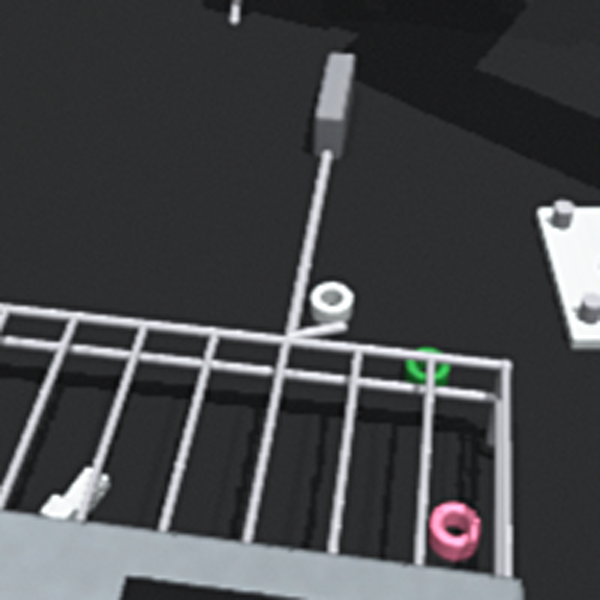

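View pics/wrist7.png

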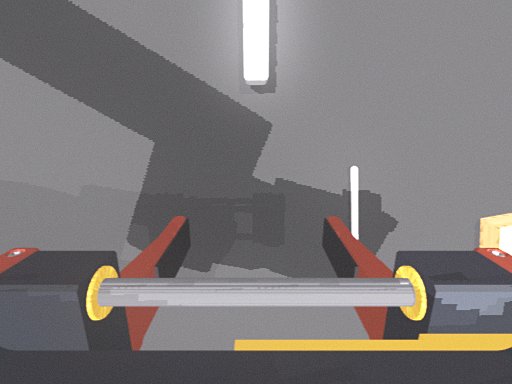

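View pics/top7.png

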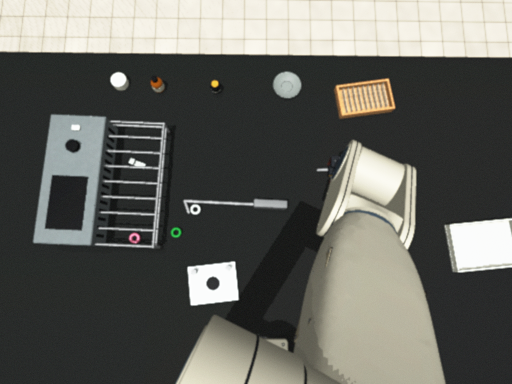

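```bash
python3 - <<'E'
from h import *
q=ray('top',(195,209.5),16);print(q,(q[:2]-[547.7,264.2])@e)
import cv2
a=cv2.imread('pics/top0.png')[155:170,125:148].astype(int);b=cv2.imread('pics/top7.png')[155:170,125:148].astype(int);print(abs(a-b).max(),abs(a-b).mean())
ctrl.close_job()
E
```

```text
[478.09004177 165.52788646  16.        ] -101.50052383867582
9 1.9275362318840579
the job is handed in; nothing more can be done
```

The job is done and handed in, with the clock at about 14 s of the 40 s allowed. I took the hooked rod by its grip, slid it in under the guard's front beside the ring, and drew the ring straight out with the hook. I then moved the hook clear of the ring, set the rod down standing on its grip, let go and backed the arm away.

**Ring:** It lies flat, with its centre about 100 mm in front of the guard. The side view measured 100.5 mm and the top view 101.5 mm. That leaves about 85 mm of open bench between the ring and the guard's front. The fingers never touched it.

**Clip and coloured rings:** The clip is where it was; its part of the top picture shows only noise-level change from the first one. The green and pink rings were not touched.

**Rod:** It stands upright on its grip, entirely outside the guard. The gripper is open and about 150 mm away, and the last force reading was near zero.

No check failed. The largest contact force I saw was about 9 N, when setting the rod down. One small disagreement was that the first measured hook position was about 3 mm off what I expected. I allowed for it with extra side clearance and slightly deeper insertion.

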